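# Tighten the cast clamp with a click wrench

## Task

Fit the click wrench onto the brass screw of the cast clamp, then push its handle clockwise (seen from above) until it breaks over with a click and stop at once, without bending the handle on towards its stop. Then ease off so that the handle springs straight and leave the wrench sitting fully down on the screw; be gentle, and do not disturb the jar, the sponge or the small loose cast.

Things in the scene. Friction and masses are not known exactly. Their poses are not given: they have to be found in the camera images.
- wrench: loose click wrench, 0.28 kg, 160 mm long, starting slot down on the bench with its handle (along its -x) towards the robot and its right. Origin: centre of the underside of the steel head, 48 x 30 x 16 mm along x, y, z (up). The underside has a slot, centred, 36 mm long along x, 8.5 mm wide, 12.5 mm deep, mouth chamfered 2.5 mm. Fitted on the bar it has some 0.1 rad of play either way
- wrench_boss (a point): centre of the blue square boss on top of the wrench's head, 28 mm above the underside on the head's axis. The boss is 20 x 20 mm and reaches from 16 to 40 mm above the underside: carry the wrench by it, gripped across either pair of faces
- wrench_grip (a point): middle of the black handle grip, round, 15 mm thick, on the wrench's -x side 102 mm from its origin, 9 mm above its underside; the grip spans 78 to 134 mm from the origin. x runs along the handle towards the head. A spring holds the handle straight
- wrench_pin (a point): upright pin in the head, 30 mm from the origin at wrench -x, on which the handle breaks over: clockwise from above only, at about 0.44 N m about the pin (6 N square at wrench_grip). Its resistance then falls at once, to about 70 % at 0.08 rad of bending (6 mm further at wrench_grip) and on down to a hard stop at 0.165 rad; released, it springs straight
- screw_seat (a point): on the brass screw's axis, on top of its 41 mm disc, 43 mm above the bench: the wrench's underside comes to sit here. Above it stands the drive bar, 32 mm long along this point's x, 6 mm wide, 11 mm high, round-topped; the wrench fits either way round. Clockwise the screw turns easily for some 0.2 to 0.45 rad (unseen), then goes tight; it stays where left
- screw_tip (a point): end of the screw's drive bar, 16 mm from the axis along screw_seat's x and 6 mm above screw_seat; it goes round with the screw
- clamp: fixed aluminium clamp with a plaster cast under a steel strap. Origin on the screw's axis at bench level; base plate 135 x 84 x 8 mm, from -36 to +100 mm along its x; post under the screw 44 x 44 mm, 30 mm high; strap top at 37 mm. Cast and strap lie to +x, away from the robot; the side towards the robot is free for the handle
- jar_pink: small white jar with a pink lid disc, 40 mm wide, 36 mm high, loose bystander; origin under its centre
- sponge: green and blue scrub sponge, 42 x 65 x 23 mm, loose bystander; origin under its centre
- arch_cast: small loose plaster arch cast, 34 x 43 x 15 mm, bystander on the bench; origin under its centre

How it is judged:
On the way, in this order (a step that is already met when the one before it is completed fails the run):
1. the wrench sits fully down on the screw, its slot over the bar (horizontal distance between wrench and screw_seat below 0.005 m and z of wrench in the frame of screw_seat below 0.003 m and angle between the x axis of wrench and the x axis of screw_seat, either way round below 0.2 rad), for 0.1 s.
2. the handle has broken over (bent more than 0.04 rad) with the wrench on the screw and the screw turned home (bar end moved more than 2 mm) (angle between the x axis of wrench_grip and the x axis of wrench, either way round above 0.04 rad and horizontal distance between wrench and screw_seat below 0.006 m and z of wrench in the frame of screw_seat below 0.005 m and distance of screw_tip from where it was at the start of the episode above 0.002 m).
At the end, for the whole second after the job is handed in: The handle broke over once felt (0.04 to 0.15 rad); the wrench rests on the screw, within 5 mm of its axis and 3 mm of its seat, slot along the bar; the screw stays turned (bar end over 2 mm from its start); the handle is straight again (0.03 rad) and all is at rest (all of step 1 and angle between the x axis of wrench_grip and the x axis of wrench, either way round below 0.03 rad and linear speed of wrench below 0.02 m/s and distance of screw_tip from where it was at the start of the episode above 0.002 m); the robot touches nothing.
It fails at once if the handle was pushed on past the click (bent more than 0.15 rad) (angle between the x axis of wrench_grip and the x axis of wrench, either way round above 0.15 rad).
It fails at once if the wrench was forced against the clamp or its screw (over 70 N) (contact force between wrench and clamp above 70 N).
It fails at once if the jar was disturbed (moved more than 15 mm) (distance of jar_pink from where it was at the start of the episode above 0.015 m).
It fails at once if the sponge was disturbed (moved more than 15 mm) (distance of sponge from where it was at the start of the episode above 0.015 m).
It fails at once if the loose cast was disturbed (moved more than 15 mm) (distance of arch_cast from where it was at the start of the episode above 0.015 m).
It also fails if it takes over 72 s, if anything falls off the work surface, if the arm or the gripper's body presses on something with over 40 N, if the wrist force passes 120 N, or if a joint passes its speed limit or range.

## Robot

A 7-joint arm with a two-finger parallel gripper is mounted at the origin on a cart in front of the work surface, level with it; the furniture and walls round the work are solid. World frame = base frame: x ahead of the robot, y to its left, z up, the work surface at z = 0. Lengths are in m, angles in rad, forces in N, time in s.
With the tool pointing down it reaches from about 0.4 to 0.925 m from the base axis. Payload 4.1 kg.
Tool frame: the origin (TCP) lies midway between the tips of the shut fingers; the grasp point (between the pads) lies 19 mm behind it; z points along the fingers, y is the line along which they close (so a half turn about z gives the same grasp; the last joint's range is limited). The gripper opens to 85 mm and grips with 20 to 120 N. Pads are 22 mm wide; open, the fingers measure 114 mm over their backs; the gripper's body (76 mm by 85 mm) begins 54 mm behind the grasp point. The pads swing forward as they close: fully open they stand 13 mm farther back than shut.
Start: joints at [1.208, 0.398, 0.045, 1.537, -0.019, 1.207, -0.051], TCP at [0.17, -0.628, 0.231] pointing down, gripper open.
Joint ranges: [-2.82, 2.82], [-0.49, 2.23], [-1.37, 1.46], [0, 2.46], [-1.36, 4.5], [0.23, 2], [-2.94, 2.94]. Speed limits (rad/s): [2.57, 2.57, 3.14, 3.14, 3.14, 3.14, 3.14].

## Interface

Orientations are given as a unit quaternion [w, x, y, z].
In Python, from plant import * gives the robot as it stands. The module is installed in compiled form; this text tells all that it offers.
- The arm moves only by the tool jog_arm, never from a script. Its argument "steps" is a list of rows, each an object with "hand": the opening, from 0 (shut) to 1 (fully open); "travel": the shift along the tool's x, y, z in cm, a list of three; "dr": the turn, a rotation vector about the tool's x, y, z in degrees, a list of three. A call has 1 to 8 rows; each row is the pose to reach, as a shift and turn from the pose commanded when the call began, along the tool's axes at that moment; what a row does not reach only later rows make up. A row lasts 1/10 s, in which the tool goes at most 50 mm and 8.59 degrees, less where a joint would pass 70% of its speed; a pose out of reach is approached as far as the arm can. A call with a gripper value outside its range is refused whole. The fingers move at their own pace and stop on an object; the grip force is fixed at half the most. Time passes only in rows, so rows that repeat a pose let the fingers close. It gives the time, the measured TCP pose, the force and the opening at its end, in the units of the state.
- sense(): the state, without advancing time (a new reading comes with each control period).
- capture(name): name is "scene" or "top"; returns the picture (420x560x3 uint8, red, green, blue); there is no depth.
- camera_params(name): a dict with "intrinsics" (3x3 intrinsics, pixels), "k1" (the pictures are not rectified: a ray, as slopes to the right and down, at radius r is drawn at 1 + k1 r^2 times it, then the intrinsics apply), "pose" (4x4, takes a point from camera to world coordinates). Camera axes: x right, y down, z forward; pixel columns grow to the right and rows downward; lengths in m; the calibration is good to about 2 mm. A picture is of the moment at which its call begins. camera_params takes no time and is no camera call.
- finish_job(): hands the job in, once; it reports no verdict.
Trained networks look in the newest picture that a camera, given by its name, has taken for a name from the list of things; names that differ only in an ending like _2 or _b are one class to them, and where a whole thing is asked for, a point or a joint stands for the part that bears it (a point fixed in the world has none). Each returns a list of dicts, best first, with "p" (0 to 1); they miss things now and then, are a little off and sometimes report something else, mostly with a low value. They report only what shows in the picture. A call takes as long as a camera call.
- regions_of(camera, thing): "mask" (420x560 bool, what is visible of it) and "box" ([centre column, centre row, width, height] in pixels, round what is visible of it).
The state is a dict: "time_s": time; "qpos": joint angles; "dq": joint speeds; "joint_efforts": joint torques, N m; "eef_pos": TCP position; "tcp_rot": TCP orientation; "wrist_force": force on the tool from outside, world axes, zero at the start; "torque": the same for the moment, N m; "gripper_width": finger opening in m.
Only numpy, scipy, OpenCV 4.12 (cv2) and the standard library are available. Lean on these libraries where they do the work, as an engineer would, in place of code of your own. Each camera call takes 0.05 s, during which the arm holds its last target. There are 200 camera calls.

## Working session

There is one attempt and no reset: what is moved stays moved. The work goes in short steps, Python scripts to look and compute and a tool call to move; the robot and the scene stay as the last step left them, time stands still between calls to the robot, and variables do not carry over. Pictures are saved under pics/ and viewed, on a budget of 10 in all, crops included, one or two more only if the job needs it, and the job is handed in when it is done.

Besides the shell and the picture viewer there is one more tool, called after "Emit:" as name([rows], argument=value, ...), one row to a line, values as JSON. jog_arm: Moves the arm, as the interface text tells. Its arguments: {"type":"object","properties":{"steps":{"type":"array","items":{"type":"object","properties":{"hand":{"type":"number"},"travel":{"type":"array","items":{"type":"number"}},"dr":{"type":"array","items":{"type":"number"}}}}}},"required":["steps"]}

```bash
mkdir -p pics; ls; cat > h.py <<'E'
from plant import *
import numpy as np, cv2
from scipy.spatial.transform import Rotation as R
def ray(cam,uv):
    c=camera_params(cam);K=np.array(c["intrinsics"]);T=np.array(c["pose"]);k=c["k1"]
    d=np.linalg.inv(K)@np.array([uv[0],uv[1],1.]);s=d[:2].copy()
    for _ in range(30): s=d[:2]/(1+k*(s@s))
    return T[:3,3],T[:3,:3]@np.array([s[0],s[1],1.])
def at(cam,uv,z):
    o,d=ray(cam,uv);return o+d*(z-o[2])/d[2]
def proj(cam,p):
    c=camera_params(cam);K=np.array(c["intrinsics"]);T=np.array(c["pose"])
    q=T[:3,:3].T@(np.array(p)-T[:3,3]);s=q[:2]/q[2];s=s*(1+c["k1"]*(s@s))
    return (K@np.array([s[0],s[1],1]))[:2]
def save(cam,name,box=None,sc=1):
    im=capture(cam)[:,:,::-1]
    if box: im=im[box[1]:box[3],box[0]:box[2]]
    cv2.imwrite("pics/"+name,cv2.resize(im,None,fx=sc,fy=sc,interpolation=cv2.INTER_CUBIC))
E
python3 - <<'E'
from h import *
s=sense();print(s)
a=capture("scene");b=capture("top")
cv2.imwrite("pics/a.png",a[:,:,::-1]);cv2.imwrite("pics/b.png",b[:,:,::-1])
for c in("scene","top"):
    p=camera_params(c);print(c,p)
for t in("wrench","wrench_boss","wrench_grip","screw_seat","screw_tip","clamp","jar_pink","sponge","arch_cast"):
    for c in("scene","top"):
        r=regions_of(c,t);print(t,c,[(round(x["p"],2),np.round(x["box"],1).tolist(),int(x["mask"].sum())) for x in r[:2]])
E
```

```text
pics
{'time_s': 0.0, 'qpos': array([ 1.20799523,  0.39919675,  0.04507706,  1.5378874 , -0.01873795,
        1.20687395, -0.05069881]), 'dq': array([ 0.00012981, -0.00161716,  0.00176345, -0.00033378, -0.00142275,
        0.00060216,  0.00075955]), 'joint_efforts': array([ 3.96144569e-04, -4.75116920e+01,  1.36519086e+00, -2.54216802e+01,
        1.17069308e-02,  9.70111607e-03,  7.33136943e-06]), 'eef_pos': array([ 0.16933156, -0.62690334,  0.23025796]), 'tcp_rot': array([-9.53645218e-04,  9.91309327e-01,  1.31547991e-01, -1.85178357e-04]), 'wrist_force': array([ 0.96982201, -0.34648363, -0.14514044]), 'torque': array([ 0.01458073, -0.00373305, -0.02714958]), 'gripper_width': 0.08521624827109914}
scene {'intrinsics': array([[410.60088731,   0.        , 283.23723066],
       [  0.        , 410.60088731, 205.32691328],
       [  0.        ,   0.        ,   1.        ]]), 'k1': -0.0033230941701278566, 'pose': array([[-0.83478733, -0.38180196,  0.39668297,  0.15544136],
       [-0.5504485 ,  0.59405691, -0.58660279,  0.31625995],
       [-0.01168616, -0.70804213, -0.7060735 ,  0.6559378
[... 1093 characters left out ...]
, 284)]
screw_seat top [(0.5, [213.4, 171.1, 18.4, 21.5], 277)]
screw_tip scene [(0.66, [205.4, 247.8, 22.9, 20.1], 311)]
screw_tip top [(0.5, [210.9, 172.1, 22.4, 20.1], 281)]
clamp scene [(0.62, [195.7, 252.5, 72.5, 61.4], 2209), (0.53, [241.1, 206.4, 19.8, 24.9], 334)]
clamp top [(0.97, [218.2, 160.9, 45.9, 65.5], 2226)]
jar_pink scene [(0.71, [240.7, 205.8, 16.4, 22.7], 348), (0.28, [197.9, 253.0, 70.5, 58.2], 2251)]
jar_pink top [(0.7, [279.9, 160.0, 20.9, 20.0], 286)]
sponge scene [(0.83, [278.0, 266.6, 22.3, 37.2], 780)]
sponge top [(0.56, [240.6, 232.1, 33.5, 31.8], 562)]
arch_cast scene [(0.66, [294.2, 166.8, 20.9, 11.7], 130)]
arch_cast top [(0.67, [365.9, 170.5, 20.1, 18.8], 185)]
```

```bash
python3 - <<'E'
import cv2
a=cv2.imread("pics/a.png")[140:310,140:400];b=cv2.imread("pics/b.png")[110:280,180:410]
f=lambda i:cv2.resize(i,None,fx=3,fy=3,interpolation=cv2.INTER_CUBIC)
cv2.imwrite("pics/a3.png",f(a));cv2.imwrite("pics/b3.png",f(b))
E
```

```text
(no output)
```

View pics/a3.png

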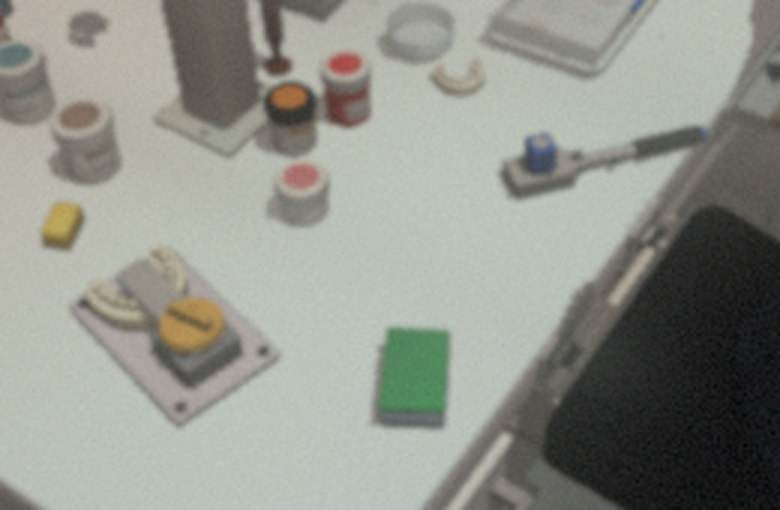

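View pics/b3.png

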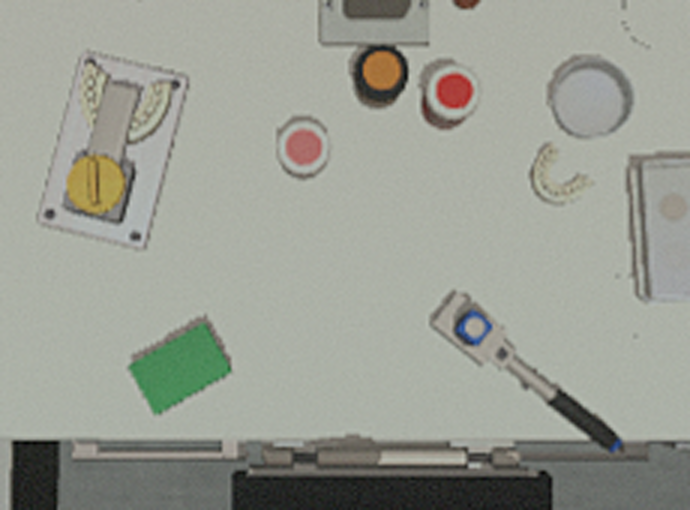

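Scene view: wrench head at about px (320,198), screw (204,248), sponge (279,265), jar (241,205). Top view: boss at (338,219), handle tip (386,258), screw disc (212,171) with the bar running nearly along world x. Next I refine these by averaging pictures and segmenting colours.

```bash
python3 - <<'E'
from h import *
T=np.mean([capture("top") for _ in range(6)],0);S=np.mean([capture("scene") for _ in range(6)],0)
np.save("T0.npy",T);np.save("S0.npy",S)
def cen(w):
    y,x=np.nonzero(w>0);ww=w[y,x];return np.array([(x*ww).sum(),(y*ww).sum()])/ww.sum()
def axis(w):
    y,x=np.nonzero(w>0);ww=w[y,x];C=np.cov(np.c_[x,y].T,aweights=ww);l,v=np.linalg.eigh(C);return v[:,1],l
def sub(I,x0,y0,x1,y1,f):
    w=np.zeros(I.shape[:2]);w[y0:y1,x0:x1]=f(I[y0:y1,x0:x1].transpose(2,0,1));return w
for nm,I,bd,bb in(("top",T,(195,155,228,190),(325,205,352,232)),("scene",S,(185,232,225,262),(305,180,332,202))):
    d=sub(I,*bd,lambda c:((c[0]-c[2])>60)*1.)
    d=cv2.morphologyEx(d,cv2.MORPH_CLOSE,np.ones((5,5)));
    uv=cen(d);p=at(nm,uv,.043);print(nm,"disc",uv,d.sum(),p)
    e=cv2.erode(d,np.ones((3,3)));g=I.sum(2);med=np.median(g[e>0]);w=np.clip(med*.88-g,0,None)*e
    v,l=axis(w);c=cen(w);q=[at(nm,c+v*k,.054) for k in(-5,5)];dd=q[1]-q[0]
    print("  bar",c,at(nm,c,.054),"ang",np.degrees(np.arctan2(dd[1],dd[0])),l)
    b=sub(I,*bb,lambda c:np.clip(c[2]-c[0]-25,0,None))
    b2=(b>0)*1.;print("  boss",cen(b),b2.sum(),at(nm,cen(b),.040),at(nm,cen(b2),.028))
# wrench tip / axis in top
I=T
t=sub(I,375,245,395,268,lambda c:np.clip(c[2]-c[0]-20,0,None));print("tipblue",cen(t),at("top",cen(t),.009))
g=sub(I,360,235,390,262,lambda c:(c.sum(0)<230)*1.);print("grip",cen(g),at("top",cen(g),.012),g.sum())
for n,uv in(("jar",(281,159)),("sponge",(240,231.5)),("arch",(366,168))): print(n,at("top",uv,.02))
E
```

```text
top disc [211.40893471 170.81443299] 291.0 [ 0.56959233 -0.01744929  0.043     ]
  bar [211.77376042 170.55450212] [ 0.56841414 -0.01986097  0.054     ] ang -178.80263433116207 [ 0.57258995 17.49334749]
  boss [337.3698233  218.88997791] 54.0 [ 0.46618076 -0.28807903  0.04      ] [ 0.4666667  -0.28958238  0.028     ]
scene disc [203.35315985 247.50557621] 269.0 [ 0.56580115 -0.01403647  0.043     ]
  bar [203.47299211 246.55996043] [ 0.55977679 -0.00997809  0.054     ] ang 6.181122316129897 [ 0.47821535 15.41518902]
  boss [320.19774011 190.07293272] 49.0 [ 0.45916808 -0.27923434  0.04      ] [ 0.46310625 -0.28767802  0.028     ]
tipblue [384.82504673 258.08485981] [ 0.38125681 -0.39613787  0.009     ]
grip [374.97546012 250.12269939] [ 0.39876705 -0.37408697  0.012     ] 163.0
jar [ 0.59954965 -0.16769312  0.02      ]
sponge [ 0.43937445 -0.07783281  0.02      ]
arch [ 0.57937924 -0.35507451  0.02      ]
```

```bash
cat >> h.py <<'E'
def plan(p,yaw,ref=None):
    "travel (cm) and dr (deg) from measured pose to TCP p, tool down with tool x at yaw deg"
    s=sense();q=s["tcp_rot"];A=R.from_quat([q[1],q[2],q[3],q[0]])
    B=R.from_euler("z",yaw,degrees=True)*R.from_euler("x",180,degrees=True)
    print("pos",s["eef_pos"].round(4),"yaw",np.degrees(np.arctan2(*A.as_matrix()[[1,0],0])).round(2),"q",s["qpos"].round(2),"t",s["time_s"])
    print("travel",(A.inv().apply(np.array(p)-s["eef_pos"])*100).round(2),"dr",np.degrees((A.inv()*B).as_rotvec()).round(2))
E
python3 -c "
from h import *
plan([.466,-.288,.12],52)"
```

```text
pos [ 0.1695 -0.6275  0.2313] yaw 15.12 q [ 1.21  0.4   0.05  1.54 -0.02  1.21 -0.05] t 1.6
travel [ 37.48 -25.05  11.13] dr [  0.     0.   -36.88]
```

Emit:
jog_arm([
  {"hand": 1, "travel": [37.5, -25.0, 8], "dr": [0, 0, -36.9]},
  {"hand": 1, "travel": [37.5, -25.0, 8], "dr": [0, 0, -36.9]},
  {"hand": 1, "travel": [37.5, -25.0, 8], "dr": [0, 0, -36.9]},
  {"hand": 1, "travel": [37.5, -25.0, 8], "dr": [0, 0, -36.9]},
  {"hand": 1, "travel": [37.5, -25.0, 8], "dr": [0, 0, -36.9]},
  {"hand": 1, "travel": [37.5, -25.0, 8], "dr": [0, 0, -36.9]},
  {"hand": 1, "travel": [37.5, -25.0, 8], "dr": [0, 0, -36.9]},
  {"hand": 1, "travel": [37.5, -25.0, 8], "dr": [0, 0, -36.9]},
])

```text
time_s: 2.4
eef_pos: [0.43, -0.3298, 0.1615]
tcp_rot: [0.001, 0.899, 0.438, 0.0]
wrist_force: [-0.2, -0.4, 0.5]
gripper_width: 0.0852
```

Emit:
jog_arm([
  {"hand": 1, "travel": [0, 0, 0], "dr": [0, 0, 0]},
])

```text
time_s: 2.5
eef_pos: [0.4342, -0.3232, 0.1608]
tcp_rot: [-0.002, 0.896, 0.444, 0.002]
wrist_force: [-0.1, 0.4, -0.3]
gripper_width: 0.0855
```

```bash
python3 -c "
from h import *
plan([.466,-.288,.021],52)"
```

```text
pos [ 0.4342 -0.3232  0.1608] yaw 52.76 q [ 0.78  0.28 -0.26  1.87  0.08  1.   -0.16] t 2.5
travel [ 4.65  0.41 14.  ] dr [-0.06 -0.28  0.76]
```

Emit:
jog_arm([
  {"hand": 1, "travel": [4.65, 0.4, 4], "dr": [0, 0, 0.8]},
  {"hand": 1, "travel": [4.65, 0.4, 8], "dr": [0, 0, 0.8]},
  {"hand": 1, "travel": [4.65, 0.4, 8], "dr": [0, 0, 0.8]},
])

```text
time_s: 2.8
eef_pos: [0.4575, -0.293, 0.0762]
tcp_rot: [-0.005, 0.901, 0.434, -0.003]
wrist_force: [-1.4, -0.3, -0.1]
gripper_width: 0.0852
```

```bash
python3 - <<'E'
from h import *
plan([.466,-.288,.021],52)
save("scene","c.png",(260,130,400,230),5)
E
```

```text
pos [ 0.4575 -0.293   0.0762] yaw 51.44 q [ 0.7   0.4  -0.26  1.93  0.13  0.84 -0.3 ] t 2.8
travel [0.92 0.41 5.52] dr [-0.66  0.04 -0.56]
```

View pics/c.png

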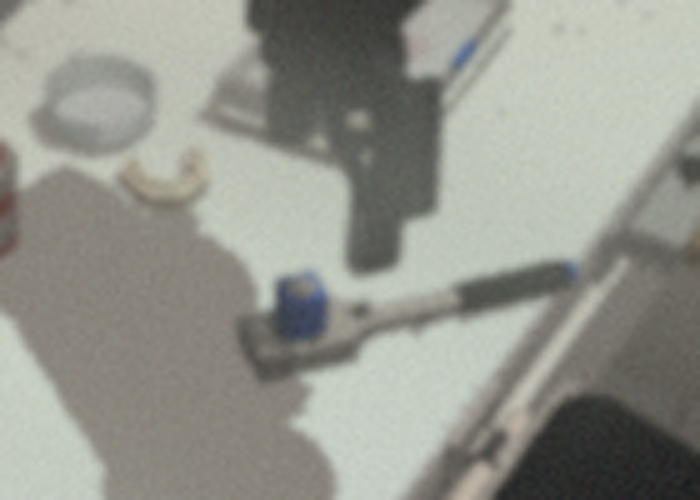

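The gripper hangs over the wrench with the far finger beyond the boss (boss still at about px (320,191)); nothing has moved. I go down next.

Emit:
jog_arm([
  {"hand": 1, "travel": [0, 0, 0], "dr": [0, 0, 0]},
  {"hand": 1, "travel": [0, 0, 0], "dr": [0, 0, 0]},
])

```text
time_s: 3.05
eef_pos: [0.4615, -0.2992, 0.0837]
tcp_rot: [0.002, 0.902, 0.431, 0.001]
wrist_force: [1.0, -0.0, -0.2]
gripper_width: 0.0855
```

```bash
python3 - <<'E'
from h import *
plan([.466,-.288,.021],52)
for p in([.466,-.288,.04],[.466,-.288,.016]):print(proj("scene",p),proj("top",p))
E
```

```text
pos [ 0.4615 -0.2992  0.0837] yaw 51.09 q [ 0.71  0.39 -0.26  1.92  0.13  0.84 -0.3 ] t 3.05
travel [ 1.16 -0.38  6.27] dr [ 0.26  0.02 -0.91]
[319.48455618 186.68764121] [337.33367128 218.97423763]
[318.94780821 194.53373397] [335.71513323 219.44748367]
```

Emit:
jog_arm([
  {"hand": 1, "travel": [1.1, -0.3, 1], "dr": [0, 0, -0.9]},
  {"hand": 1, "travel": [1.1, -0.3, 2.5], "dr": [0, 0, -0.9]},
  {"hand": 1, "travel": [1.1, -0.3, 2.5], "dr": [0, 0, -0.9]},
  {"hand": 1, "travel": [1.1, -0.3, 2.5], "dr": [0, 0, -0.9]},
])

```text
time_s: 3.45
eef_pos: [0.4653, -0.2864, 0.0567]
tcp_rot: [0.0, 0.898, 0.439, 0.0]
wrist_force: [1.0, 0.4, -0.3]
gripper_width: 0.0851
```

```bash
python3 - <<'E'
from h import *
plan([.466,-.288,.021],52)
E
```

```text
pos [ 0.4653 -0.2864  0.0567] yaw 52.13 q [ 0.68  0.42 -0.26  1.95  0.15  0.79 -0.32] t 3.45
travel [-0.08  0.15  3.57] dr [0.02 0.   0.13]
```

Emit:
jog_arm([
  {"hand": 1, "travel": [0, 0.1, 2.0], "dr": [0, 0, 0]},
  {"hand": 1, "travel": [0, 0.1, 3.5], "dr": [0, 0, 0]},
  {"hand": 1, "travel": [0, 0.1, 3.5], "dr": [0, 0, 0]},
  {"hand": 1, "travel": [0, 0.1, 3.5], "dr": [0, 0, 0]},
])

```text
time_s: 3.85
eef_pos: [0.4659, -0.2871, 0.0214]
tcp_rot: [-0.0, 0.898, 0.439, -0.0]
wrist_force: [-0.2, -0.7, -0.4]
gripper_width: 0.0855
```

```bash
python3 - <<'E'
from h import *
plan([.466,-.288,.021],52)
E
```

```text
pos [ 0.4659 -0.2871  0.0214] yaw 52.11 q [ 0.67  0.48 -0.25  1.96  0.17  0.72 -0.34] t 3.85
travel [-0.06  0.06  0.04] dr [-0.02  0.01  0.11]
```

Emit:
jog_arm([
  {"hand": 0, "travel": [0, 0, 0], "dr": [0, 0, 0]},
  {"hand": 0, "travel": [0, 0, 0], "dr": [0, 0, 0]},
  {"hand": 0, "travel": [0, 0, 0], "dr": [0, 0, 0]},
  {"hand": 0, "travel": [0, 0, 0], "dr": [0, 0, 0]},
  {"hand": 0, "travel": [0, 0, 0], "dr": [0, 0, 0]},
  {"hand": 0, "travel": [0, 0, 0], "dr": [0, 0, 0]},
  {"hand": 0, "travel": [0, 0, 0], "dr": [0, 0, 0]},
  {"hand": 0, "travel": [0, 0, 0], "dr": [0, 0, 0]},
])

```text
time_s: 4.65
eef_pos: [0.4664, -0.2873, 0.0219]
tcp_rot: [0.0, 0.898, 0.439, 0.0]
wrist_force: [-0.2, -0.5, 5.5]
gripper_width: 0.0188
```

Emit:
jog_arm([
  {"hand": 0, "travel": [0, 0, -1], "dr": [0, 0, 0]},
  {"hand": 0, "travel": [0, 0, -4], "dr": [0, 0, 0]},
  {"hand": 0, "travel": [0, 0, -8], "dr": [0, 0, 0]},
  {"hand": 0, "travel": [0, 0, -11], "dr": [0, 0, 0]},
  {"hand": 0, "travel": [0, 0, -11], "dr": [0, 0, 0]},
])

```text
time_s: 5.15
eef_pos: [0.4686, -0.2884, 0.1356]
tcp_rot: [0.004, 0.898, 0.439, 0.002]
wrist_force: [1.6, -1.2, -2.1]
gripper_width: 0.0185
```

```bash
python3 - <<'E'
from h import *
plan([.569,-.018,.13],1)
print(sense()["gripper_width"],sense()["wrist_force"])
save("scene","d.png",(200,90,400,240),4)
E
```

```text
pos [ 0.4686 -0.2884  0.1356] yaw 52.11 q [ 0.7   0.32 -0.28  1.88  0.11  0.94 -0.28] t 5.15
travel [27.51 -8.69  0.52] dr [ 0.42 -0.27 51.11]
0.018491576605173643 [ 1.61885213 -1.24649043 -2.14012103]
```

View pics/d.png

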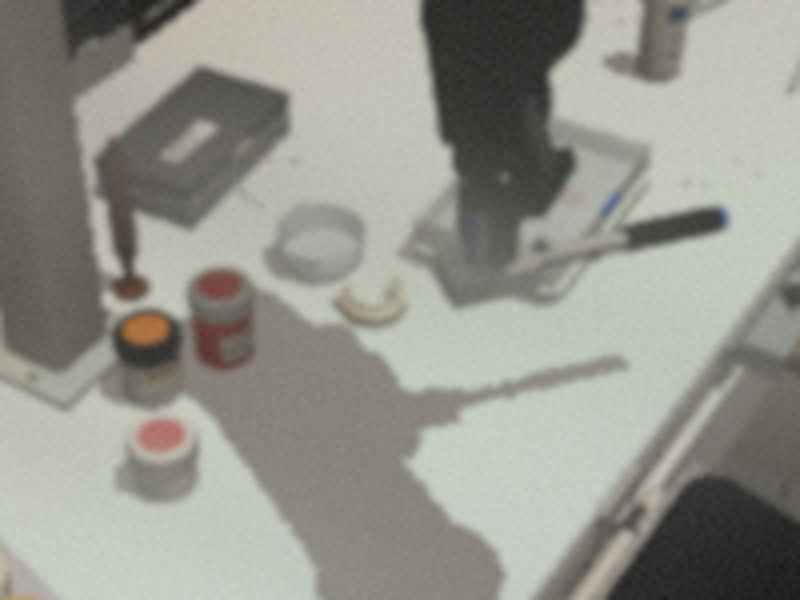

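Wrench held level by the boss, handle out at about px (380,145), bystanders untouched. I carry it over the screw.

Emit:
jog_arm([
  {"hand": 0, "travel": [3.4, -1.1, 0], "dr": [0, 0, 6.4]},
  {"hand": 0, "travel": [6.9, -2.2, 0], "dr": [0, 0, 12.8]},
  {"hand": 0, "travel": [10.3, -3.3, 0], "dr": [0, 0, 19.2]},
  {"hand": 0, "travel": [13.8, -4.3, 0], "dr": [0, 0, 25.6]},
  {"hand": 0, "travel": [17.2, -5.4, 0], "dr": [0, 0, 32]},
  {"hand": 0, "travel": [20.6, -6.5, 0], "dr": [0, 0, 38.4]},
  {"hand": 0, "travel": [24.1, -7.6, 0], "dr": [0, 0, 44.8]},
  {"hand": 0, "travel": [27.5, -8.7, 0], "dr": [0, 0, 51.1]},
])

```text
time_s: 6.0
eef_pos: [0.5645, -0.0153, 0.1288]
tcp_rot: [0.0, 1.0, 0.007, -0.002]
wrist_force: [0.2, -0.2, -3.5]
gripper_width: 0.0185
```

Emit:
jog_arm([
  {"hand": 0, "travel": [0, 0, 0], "dr": [0, 0, 0]},
  {"hand": 0, "travel": [0, 0, 0], "dr": [0, 0, 0]},
  {"hand": 0, "travel": [0, 0, 0], "dr": [0, 0, 0]},
])

```text
time_s: 6.3
eef_pos: [0.5646, -0.0182, 0.1297]
tcp_rot: [0.001, 1.0, 0.008, -0.002]
wrist_force: [0.1, 0.2, -3.2]
gripper_width: 0.0189
```

```bash
python3 - <<'E'
from h import *
plan([.569,-.018,.085],1)
I=np.mean([capture("scene") for _ in range(6)],0);T=np.mean([capture("top") for _ in range(6)],0)
np.save("S1.npy",I);np.save("T1.npy",T)
a=I[170:290,140:290,::-1];b=T[130:250,150:300,::-1]
f=lambda i:cv2.resize(i,None,fx=2.6,fy=2.6,interpolation=cv2.INTER_CUBIC)
cv2.imwrite("pics/e.png",np.hstack([f(a),f(b)]))
plan([.569,-.018,.085],1)
E
```

```text
pos [ 0.5646 -0.0182  0.1297] yaw 0.96 q [ 0.15  0.36 -0.24  1.85  0.1   0.96 -1.69] t 6.3
travel [ 0.46 -0.02  4.47] dr [ 0.06  0.22 -0.04]
pos [ 0.5662 -0.0167  0.1315] yaw 1.02 q [ 0.15  0.35 -0.24  1.84  0.1   0.96 -1.69] t 6.9
travel [0.27 0.13 4.65] dr [ 0.01 -0.01  0.02][ WARN:0@6.591] global loadsave.cpp:1063 imwrite_ Unsupported depth image for selected encoder is fallbacked to CV_8U.
```

View pics/e.png

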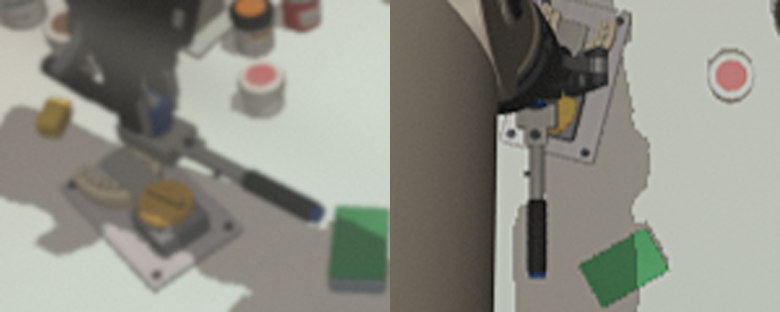

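Scene view: wrench level above the screw, disc at about px (204,248), handle pointing at the robot and clear of the sponge. Top view: the handle lies along image vertical at column ~206, blue tip at row ~235. Now I measure the offset between each camera and the arm.

```bash
python3 - <<'E'
from h import *
S=np.load("S1.npy");T=np.load("T1.npy");S0=np.load("S0.npy");T0=np.load("T0.npy")
def cen(w):
    y,x=np.nonzero(w>0);ww=w[y,x];return np.array([(x*ww).sum(),(y*ww).sum()])/ww.sum()
def blue(I,x0,y0,x1,y1):
    w=np.zeros(I.shape[:2]);c=I[y0:y1,x0:x1].transpose(2,0,1);w[y0:y1,x0:x1]=np.clip(c[2]-c[0]-20,0,None);return cen(w),(w>0).sum()
def dark(I,x0,y0,x1,y1,th):
    w=np.zeros(I.shape[:2]);c=I[y0:y1,x0:x1].sum(2);w[y0:y1,x0:x1]=c<th;return cen(w),w.sum(),w
z=.1315-.0215+.009
for nm,I,bb in(("top",T,(198,225,216,242)),("scene",S,(250,242,268,260))):
    c,n=blue(I,*bb);print(nm,"tip",c,n,at(nm,c,z))
c,n,w=dark(T,198,200,216,236,200);print("grip top",c,n,at("top",c,z+.005))
ys,xs=np.nonzero(w);pts=[at("top",(xs[ys==y].mean(),y),z+.005) for y in np.unique(ys)]
pts=np.array(pts);f=np.polyfit(pts[:,0],pts[:,1],1);print("line y at x=.566",np.polyval(f,.566),"ang",np.degrees(np.arctan(f[0])),pts[[0,-1],:2])
c,n=blue(S0,370,160,385,180);print("tip0 scene",c,n,at("scene",c,.009))
c0,n=blue(T0,375,245,395,268);print("tip0 top",at("top",c0,.009))
E
```

```text
top tip [205.99673812 235.43429637] 11 [ 0.43030647 -0.01938925  0.119     ]
scene tip [261.07681159 251.48550725] 15 [ 0.42821553 -0.01895393  0.119     ]
grip top [206.03960396 220.92574257] 202.0 [ 0.45848348 -0.01998219  0.124     ]
line y at x=.566 -0.020354213642697128 ang -0.14072558256677511 [[ 0.48762304 -0.0235097 ]
 [ 0.43112561 -0.02116022]]
tip0 scene [nan nan] 0 [nan nan nan]
tip0 top [ 0.38125681 -0.39613787  0.009     ]<stdin>:4: RuntimeWarning: invalid value encountered in divide
```

Emit:
jog_arm([
  {"hand": 0, "travel": [0.35, 0.05, 2], "dr": [0, 0, 0]},
  {"hand": 0, "travel": [0.35, 0.05, 4.3], "dr": [0, 0, 0]},
  {"hand": 0, "travel": [0.35, 0.05, 4.3], "dr": [0, 0, 0]},
  {"hand": 0, "travel": [0.35, 0.05, 4.3], "dr": [0, 0, 0]},
  {"hand": 0, "travel": [0.35, 0.05, 4.3], "dr": [0, 0, 0]},
])

```text
time_s: 7.4
eef_pos: [0.5708, -0.017, 0.0896]
tcp_rot: [0.0, 1.0, 0.009, 0.001]
wrist_force: [0.4, -0.0, -2.7]
gripper_width: 0.019
```

```bash
python3 - <<'E'
from h import *
plan([.5695,-.0175,.066],1)
save("scene","f.png",(160,210,280,290),6)
plan([.5695,-.0175,.066],1);print(sense()["wrist_force"])
E
```

```text
pos [ 0.5708 -0.017   0.0896] yaw 1.02 q [ 0.14  0.41 -0.23  1.87  0.12  0.87 -1.7 ] t 7.4
travel [-0.13  0.05  2.36] dr [ 0.   -0.13  0.02]
pos [ 0.5708 -0.017   0.0897] yaw 1.02 q [ 0.14  0.41 -0.23  1.87  0.12  0.87 -1.7 ] t 7.45
travel [-0.14  0.05  2.37] dr [ 0.01 -0.14  0.02]
[-0.26948439  0.22587766 -3.09580718]
```

View pics/f.png

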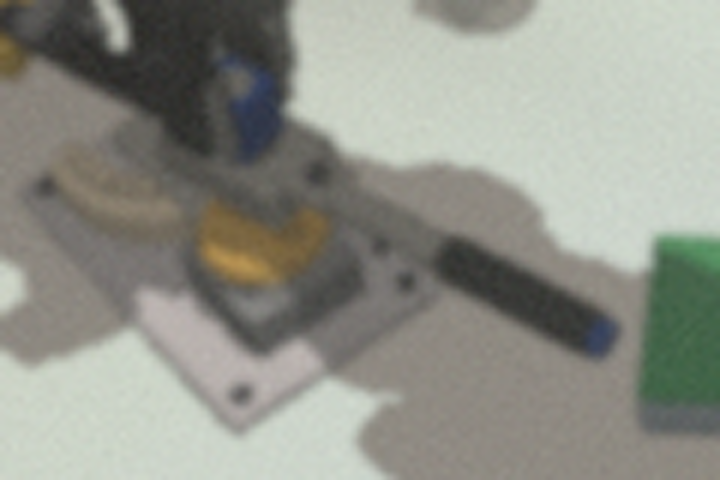

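The wrench hangs level over the disc (disc visible below the head at about px (203,248)) and its handle is clear of the sponge. I go down with force checks.

Emit:
jog_arm([
  {"hand": 0, "travel": [-0.1, 0.05, 0.6], "dr": [0, 0, 0]},
  {"hand": 0, "travel": [-0.1, 0.05, 1.1], "dr": [0, 0, 0]},
  {"hand": 0, "travel": [-0.1, 0.05, 1.4], "dr": [0, 0, 0]},
  {"hand": 0, "travel": [-0.1, 0.05, 1.6], "dr": [0, 0, 0]},
  {"hand": 0, "travel": [-0.1, 0.05, 1.7], "dr": [0, 0, 0]},
])

```text
time_s: 7.95
eef_pos: [0.5688, -0.0168, 0.0712]
tcp_rot: [-0.0, 1.0, 0.009, 0.0]
wrist_force: [-1.2, 2.3, -2.6]
gripper_width: 0.0189
```

```bash
python3 - <<'E'
from h import *
plan([.5695,-.0175,.0645],1);s=sense();print(s["wrist_force"],s["torque"])
E
```

```text
pos [ 0.5688 -0.0168  0.0712] yaw 1.05 q [ 0.14  0.43 -0.23  1.88  0.13  0.84 -1.71] t 7.95
travel [0.07 0.07 0.67] dr [-0.05 -0.01  0.05]
[-1.23734447  2.25710648 -2.63935706] [ 0.48810352 -0.06476625 -0.03905875]
```

Emit:
jog_arm([
  {"hand": 0, "travel": [0.0, -0.1, 0.1], "dr": [0, 0, 0]},
  {"hand": 0, "travel": [0.0, -0.1, 0.3], "dr": [0, 0, 0]},
  {"hand": 0, "travel": [0, -0.1, 0.5], "dr": [0, 0, 0]},
  {"hand": 0, "travel": [0, -0.1, 0.5], "dr": [0, 0, 0]},
])

```text
time_s: 8.35
eef_pos: [0.5687, -0.0166, 0.0661]
tcp_rot: [-0.0, 1.0, 0.009, -0.0]
wrist_force: [0.3, 1.5, -4.1]
gripper_width: 0.0186
```

```bash
python3 - <<'E'
from h import *
plan([.5695,-.0175,.0645],1);s=sense();print(s["wrist_force"],s["torque"])
E
```

```text
pos [ 0.5687 -0.0166  0.0661] yaw 1.02 q [ 0.14  0.44 -0.23  1.89  0.13  0.83 -1.71] t 8.35
travel [0.08 0.1  0.16] dr [-0.    0.    0.02]
[ 0.30194666  1.52206367 -4.09801073] [ 0.26479865 -0.10512373 -0.0034068 ]
```

Emit:
jog_arm([
  {"hand": 0, "travel": [0.0, -0.05, 0.1], "dr": [0, 0, 0]},
  {"hand": 0, "travel": [0.0, -0.05, 0.2], "dr": [0, 0, 0]},
  {"hand": 0, "travel": [0, -0.05, 0.2], "dr": [0, 0, 0]},
])

```text
time_s: 8.65
eef_pos: [0.5687, -0.0164, 0.0648]
tcp_rot: [0.0, 1.0, 0.009, -0.0]
wrist_force: [-0.8, 0.1, 1.5]
gripper_width: 0.0184
```

```bash
python3 - <<'E'
from h import *
plan([.5695,-.0175,.0645],1);s=sense();print(s["wrist_force"],s["torque"])
E
```

```text
pos [ 0.5687 -0.0164  0.0648] yaw 1.01 q [ 0.14  0.44 -0.23  1.89  0.13  0.83 -1.72] t 8.65
travel [0.08 0.11 0.03] dr [0.03 0.01 0.01]
[-0.80456021  0.05274617  1.51929689] [0.08348123 0.35736745 0.00860631]
```

Emit:
jog_arm([
  {"hand": 0.3, "travel": [0, 0, 0], "dr": [0, 0, 0]},
  {"hand": 0.6, "travel": [0, 0, 0], "dr": [0, 0, 0]},
  {"hand": 0.6, "travel": [0, 0, 0], "dr": [0, 0, 0]},
  {"hand": 0.6, "travel": [0, 0, 0], "dr": [0, 0, 0]},
  {"hand": 0.6, "travel": [0, 0, -4], "dr": [0, 0, 0]},
  {"hand": 0.6, "travel": [0, 0, -8], "dr": [0, 0, 0]},
  {"hand": 0.6, "travel": [0, 0, -8], "dr": [0, 0, 0]},
  {"hand": 0.6, "travel": [0, 0, -8], "dr": [0, 0, 0]},
])

```text
time_s: 9.45
eef_pos: [0.5694, -0.0162, 0.1455]
tcp_rot: [0.0, 1.0, 0.009, 0.001]
wrist_force: [0.2, 0.9, -0.7]
gripper_width: 0.0512
```

```bash
python3 - <<'E'
from h import *
save("scene","g.png",(160,210,280,290),6)
S=np.mean([capture("scene") for _ in range(4)],0);T=np.mean([capture("top") for _ in range(4)],0)
np.save("S2.npy",S);np.save("T2.npy",T)
def cen(w):
    y,x=np.nonzero(w>0);ww=w[y,x];return np.array([(x*ww).sum(),(y*ww).sum()])/ww.sum()
for nm,I,(x0,y0,x1,y1) in(("top",T,(196,215,220,245)),("scene",S,(248,255,268,280))):
    w=np.zeros(I.shape[:2]);c=I[y0:y1,x0:x1].transpose(2,0,1);w[y0:y1,x0:x1]=np.clip(c[2]-c[0]-20,0,None)
    print(nm,cen(w),(w>0).sum(),at(nm,cen(w),.052))
x0,y0,x1,y1=198,200,216,236;w=T[y0:y1,x0:x1].sum(2)<200;ys,xs=np.nonzero(w)
pts=np.array([at("top",(x0+xs[ys==y].mean(),y0+y),.056) for y in np.unique(ys)]);f=np.polyfit(pts[:,0],pts[:,1],1);print(np.degrees(np.arctan(f[0])),np.polyval(f,[.467,.569]))
s=sense();print(s["eef_pos"],s["wrist_force"],s["torque"])
E
```

```text
top [210.85067114 234.38590604] 10 [ 0.43282993 -0.0188667   0.052     ]
scene [260.8021978  274.70512821] 15 [ 0.43196656 -0.01761914  0.052     ]
1.7758452919162384 [-0.01888311 -0.01572068]
[ 0.56838406 -0.01611181  0.14377182] [ 0.12082518  0.65272859 -0.07673982] [ 0.04980715 -0.03139083  0.07244944]
```

View pics/g.png

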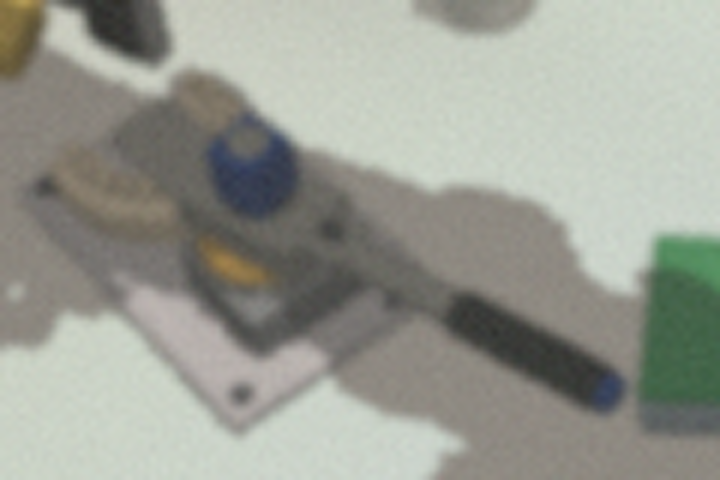

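Wrench sits fully down on the disc: boss at about px (202,239), only a sliver of the disc shows, and the tip at (261,275) gives the expected 0.136 m from the axis. Next I position shut fingers on the -y side of the grip.

```bash
cat >> h.py <<'E'
O=np.array([.569,-.016])
def arc(th,gap=.022,a0=.027,z=.040,r=.102):
    a=a0-th;x=np.array([np.cos(a),np.sin(a)]);y=np.array([-x[1],x[0]])
    p=O-r*x-gap*y;return [*p,z],np.degrees(a)
E
python3 - <<'E'
from h import *
p,a=arc(0,.037);print(p,a);plan(p[:2]+[.11],a)
E
```

```text
[np.float64(0.46803605536735476), np.float64(-0.05574017972048133), 0.04] 1.5469860468532226
pos [ 0.5684 -0.0161  0.1438] yaw 1.02 q [ 0.15  0.34 -0.24  1.83  0.1   0.98 -1.69] t 9.9
travel [-10.1    3.78   3.39] dr [ 0.    0.06 -0.52]
```

Emit:
jog_arm([
  {"hand": 0, "travel": [-4, 1.5, 1], "dr": [0, 0, -0.5]},
  {"hand": 0, "travel": [-8, 3.0, 2], "dr": [0, 0, -0.5]},
  {"hand": 0, "travel": [-10.1, 3.8, 3.4], "dr": [0, 0, -0.5]},
  {"hand": 0, "travel": [-10.1, 3.8, 3.4], "dr": [0, 0, -0.5]},
  {"hand": 0, "travel": [-10.1, 3.8, 3.4], "dr": [0, 0, -0.5]},
  {"hand": 0, "travel": [-10.1, 3.8, 3.4], "dr": [0, 0, -0.5]},
])

```text
time_s: 10.5
eef_pos: [0.4702, -0.0554, 0.1111]
tcp_rot: [-0.0, 1.0, 0.014, 0.001]
wrist_force: [-0.5, 0.3, 0.9]
gripper_width: -0.0004
```

```bash
python3 - <<'E'
from h import *
p,a=arc(0,.037);plan(p,a);print(sense()["gripper_width"])
E
```

```text
pos [ 0.4702 -0.0554  0.1111] yaw 1.56 q [ 0.24  0.23 -0.24  2.07  0.07  0.85 -1.58] t 10.5
travel [-0.23  0.03  7.11] dr [-0.01 -0.14  0.02]
-0.00038699023562277046
```

Emit:
jog_arm([
  {"hand": 0, "travel": [-0.2, 0, 3.5], "dr": [0, 0, 0]},
  {"hand": 0, "travel": [-0.2, 0, 7.0], "dr": [0, 0, 0]},
  {"hand": 0, "travel": [-0.2, 0, 7.1], "dr": [0, 0, 0]},
  {"hand": 0, "travel": [-0.2, 0, 7.1], "dr": [0, 0, 0]},
  {"hand": 0, "travel": [-0.2, 0, 7.1], "dr": [0, 0, 0]},
])

```text
time_s: 11.0
eef_pos: [0.4685, -0.0558, 0.041]
tcp_rot: [0.0, 1.0, 0.013, 0.002]
wrist_force: [-0.2, -0.6, -0.2]
gripper_width: 0.0001
```

```bash
cat >> h.py <<'E'
def push(th):
    "force along push direction over a few readings, then plan to arc angle th"
    F=[]
    for _ in range(4):
        capture("top");s=sense();F.append(np.r_[s["wrist_force"],s["torque"]])
    F=np.array(F);q=s["tcp_rot"];A=R.from_quat([q[1],q[2],q[3],q[0]]).as_matrix()
    print("push-direction reaction",(F[:,:3]@A[:,1]).round(1),"mean",F.mean(0).round(2))
    p=s["eef_pos"];a=-np.arctan2(*A[[1,0],0]);y=-A[:2,1];
    print("t",s["time_s"]);plan(*arc(th))
E
python3 - <<'E'
from h import *
push(0)
save("scene","i.png",(180,190,300,290),6)
E
```

```text
push-direction reaction [0.2 0.4 0.9 0.1] mean [-0.18 -0.39  0.21 -0.02  0.02  0.01]
t 11.2
pos [ 0.4675 -0.0561  0.0406] yaw 1.52 q [ 0.22  0.34 -0.22  2.13  0.12  0.68 -1.63] t 11.2
travel [ 0.05 -1.53  0.06] dr [ 0.03 -0.15 -0.03]
```

View pics/i.png

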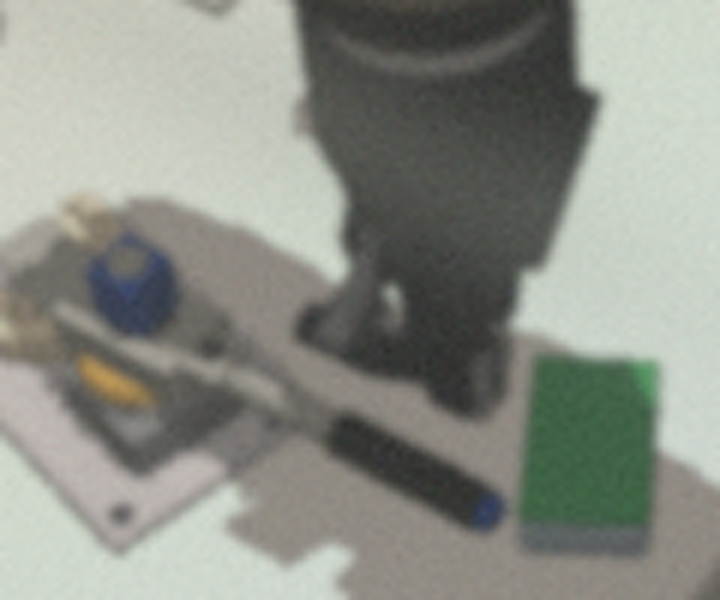

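The shut gripper stands on the -y side of the grip, clear of the handle and sponge. I check where the fingertips project in this picture.

```bash
python3 - <<'E'
from h import *
f=lambda p:((proj("scene",p)-[180,190])*6).round().tolist()
P=np.array([.4675,-.0561,.0406])
for d in([0,0,0],[.011,0,0],[-.011,0,0],[0,.0145,0],[0,-.0145,0],[0,0,.02],[0,0,.05],[0,.057,.05],[0,-.057,.05]):print(d,f(P+d))
print("grip",f([.467,-.0187,.052]))
E
```

```text
[0, 0, 0] [466.0, 394.0]
[0.011, 0, 0] [438.0, 379.0]
[-0.011, 0, 0] [495.0, 409.0]
[0, 0.0145, 0] [439.0, 425.0]
[0, -0.0145, 0] [493.0, 364.0]
[0, 0, 0.02] [462.0, 354.0]
[0, 0, 0.05] [457.0, 291.0]
[0, 0.057, 0.05] [340.0, 418.0]
[0, -0.057, 0.05] [564.0, 175.0]
grip [393.0, 454.0]
```

```bash
python3 - <<'E'
from h import *
S=np.mean([capture("scene") for _ in range(4)],0);T=np.mean([capture("top") for _ in range(4)],0)
f=lambda i:cv2.resize(np.clip((i[:,:,::-1]/255)**.5*255,0,255).astype(np.uint8),(400,400),interpolation=cv2.INTER_CUBIC)
cv2.imwrite("pics/j.png",np.hstack([f(S[205:285,205:285]),f(T[150:270,160:280])]))
E
```

```text
(no output)
```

View pics/j.png

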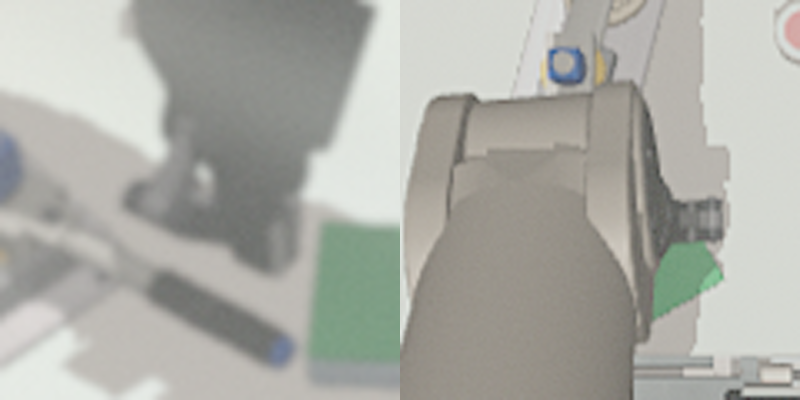

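```bash
python3 - <<'E'
from h import *
for z in(.05,.1,.15,.2,.25): print(z,at("scene",(236,243),z).round(3),at("top",(252,216),z).round(3))
E
```

```text
0.05 [ 0.516 -0.053  0.05 ] [ 0.472 -0.106  0.05 ]
0.1 [ 0.486 -0.022  0.1  ] [ 0.469 -0.108  0.1  ]
0.15 [0.456 0.008 0.15 ] [ 0.467 -0.111  0.15 ]
0.2 [0.427 0.039 0.2  ] [ 0.464 -0.113  0.2  ]
0.25 [0.397 0.069 0.25 ] [ 0.462 -0.116  0.25 ]
```

The second dark lobe (px ~(236,243)) fits the +y knuckle at z≈0.1, above the handle, so it is no hazard. I start pushing.

Emit:
jog_arm([
  {"hand": 0, "travel": [0, -0.4, 0.05], "dr": [0, 0, 0]},
  {"hand": 0, "travel": [0, -0.8, 0.05], "dr": [0, 0, 0]},
  {"hand": 0, "travel": [0, -1.2, 0.05], "dr": [0, 0, 0]},
  {"hand": 0, "travel": [0, -1.5, 0.05], "dr": [0, 0, 0]},
  {"hand": 0, "travel": [0, -1.5, 0.05], "dr": [0, 0, 0]},
])

```text
time_s: 12.15
eef_pos: [0.466, -0.0403, 0.0389]
tcp_rot: [-0.0, 1.0, 0.014, 0.0]
wrist_force: [0.6, -0.2, -0.2]
gripper_width: -0.0002
```

```bash
python3 - <<'E'
from h import *
push(0.1)
E
```

```text
push-direction reaction [ 0.1 -1.1 -0.  -0.2] mean [-0.06  0.28  0.26  0.02  0.    0.02]
t 12.35
pos [ 0.466  -0.0412  0.0389] yaw 1.51 q [ 0.19  0.34 -0.23  2.14  0.12  0.68 -1.66] t 12.35
travel [-0.   -1.07 -0.11] dr [ 0.01 -0.    5.69]
```

Emit:
jog_arm([
  {"hand": 0, "travel": [0, -0.25, -0.1], "dr": [0, 0, 1.4]},
  {"hand": 0, "travel": [0, -0.5, -0.1], "dr": [0, 0, 2.8]},
  {"hand": 0, "travel": [0, -0.8, -0.1], "dr": [0, 0, 4.3]},
  {"hand": 0, "travel": [0, -1.05, -0.1], "dr": [0, 0, 5.7]},
  {"hand": 0, "travel": [0, -1.05, -0.1], "dr": [0, 0, 5.7]},
])

```text
time_s: 12.85
eef_pos: [0.4656, -0.03, 0.0399]
tcp_rot: [0.0, 0.999, -0.037, -0.0]
wrist_force: [-0.1, 0.3, -0.1]
gripper_width: 0.0003
```

```bash
cat >> h.py <<'E'
def tip():
    "angle of the line screw axis -> blue handle tip, rad, in each camera (zero at the start)"
    p=np.mean([capture("scene") for _ in range(3)],0);w=np.zeros(p.shape[:2]);b=(slice(245,325),slice(200,275))
    c=p[b].transpose(2,0,1);w[b]=np.clip(c[2]-c[0]-20,0,None)*(c[2]-c[1]>5)
    n,l,st,_=cv2.connectedComponentsWithStats((w>0).astype(np.uint8));k=[i for i in range(1,n) if st[i,4]>=5]
    for i in k:
        y,x=np.nonzero(l==i);ww=w[y,x];q=at("scene",((x*ww).sum()/ww.sum(),(y*ww).sum()/ww.sum()),.052)
        print("blue",st[i].tolist(),q[:2].round(4),"r",np.hypot(*(q[:2]-O)).round(4),"turn",(.0119-np.arctan2(*(O-q[:2])[::-1])).round(3))
E
python3 - <<'E'
from h import *
push(0.2);tip()
E
```

```text
push-direction reaction [-0.6  0.7  0.4 -0.1] mean [-0.21 -0.11  0.14  0.01  0.02  0.01]
t 13.05
pos [ 0.4659 -0.0305  0.0399] yaw -4.18 q [ 0.16  0.33 -0.21  2.14  0.11  0.68 -1.77] t 13.05
travel [-0.19 -1.02 -0.01] dr [ 0.   -0.02  5.73]
blue [255, 277, 5, 5, 18] [ 0.4322 -0.0063] r 0.1371 turn 0.083
```

Emit:
jog_arm([
  {"hand": 0, "travel": [-0.05, -0.25, 0], "dr": [0, 0, 1.4]},
  {"hand": 0, "travel": [-0.1, -0.5, 0], "dr": [0, 0, 2.9]},
  {"hand": 0, "travel": [-0.15, -0.75, 0], "dr": [0, 0, 4.3]},
  {"hand": 0, "travel": [-0.2, -1.0, 0], "dr": [0, 0, 5.7]},
  {"hand": 0, "travel": [-0.2, -1.0, 0], "dr": [0, 0, 5.7]},
])

```text
time_s: 13.7
eef_pos: [0.4644, -0.0198, 0.0399]
tcp_rot: [-0.0, 0.996, -0.086, -0.0]
wrist_force: [-0.9, 0.0, -0.9]
gripper_width: -0.0001
```

```bash
python3 - <<'E'
from h import *
push(0.25);tip()
E
```

```text
push-direction reaction [-0.5 -0.6 -0.  -0.6] mean [-0.    0.45  0.16  0.01 -0.01 -0.01]
t 13.9
pos [ 0.4644 -0.0203  0.0399] yaw -9.87 q [ 0.12  0.33 -0.19  2.14  0.1   0.68 -1.88] t 13.9
travel [-0.06 -0.54 -0.01] dr [0.01 0.01 2.9 ]
blue [250, 282, 5, 5, 18] [0.4338 0.0072] r 0.1371 turn 0.182
```

Emit:
jog_arm([
  {"hand": 0, "travel": [0, -0.15, 0], "dr": [0, 0, 0.8]},
  {"hand": 0, "travel": [0, -0.3, 0], "dr": [0, 0, 1.7]},
  {"hand": 0, "travel": [0, -0.3, 0], "dr": [0, 0, 1.7]},
])

```text
time_s: 14.35
eef_pos: [0.4648, -0.0172, 0.0398]
tcp_rot: [0.0, 0.995, -0.101, -0.0]
wrist_force: [-1.1, -1.3, 0.3]
gripper_width: -0.0001
```

```bash
python3 - <<'E'
from h import *
push(0.26);tip()
E
```

```text
push-direction reaction [0.8 0.1 0.5 0.2] mean [-0.26 -0.38  0.02 -0.04  0.01  0.01]
t 14.55
pos [ 0.4651 -0.0174  0.0399] yaw -11.58 q [ 0.11  0.33 -0.19  2.14  0.1   0.68 -1.92] t 14.55
travel [-0.11 -0.33 -0.01] dr [-0.   -0.02  1.77]
blue [248, 283, 5, 5, 19] [0.4347 0.0103] r 0.1369 turn 0.206
```

Emit:
jog_arm([
  {"hand": 0, "travel": [-0.05, -0.15, 0], "dr": [0, 0, 0.8]},
  {"hand": 0, "travel": [-0.1, -0.3, 0], "dr": [0, 0, 1.7]},
  {"hand": 0, "travel": [-0.1, -0.3, 0], "dr": [0, 0, 1.7]},
])

```text
time_s: 15.0
eef_pos: [0.4647, -0.014, 0.0399]
tcp_rot: [0.0, 0.993, -0.116, 0.0]
wrist_force: [-0.1, -0.2, 0.6]
gripper_width: 0.0001
```

```bash
python3 - <<'E'
from h import *
push(0.29);tip()
E
```

```text
push-direction reaction [ 0.6 -0.5 -0.6 -0.5] mean [ 0.36  0.18  0.28  0.    0.02 -0.01]
t 15.2
pos [ 0.4645 -0.0142  0.0399] yaw -13.28 q [ 0.1   0.33 -0.18  2.14  0.09  0.68 -1.95] t 15.2
travel [-0.05 -0.34 -0.01] dr [0.   0.01 1.79]
blue [247, 284, 5, 6, 18] [0.4354 0.0144] r 0.137 turn 0.235
```

Emit:
jog_arm([
  {"hand": 0, "travel": [-0.03, -0.15, 0], "dr": [0, 0, 0.8]},
  {"hand": 0, "travel": [-0.05, -0.3, 0], "dr": [0, 0, 1.7]},
  {"hand": 0, "travel": [-0.05, -0.3, 0], "dr": [0, 0, 1.7]},
])

```text
time_s: 15.65
eef_pos: [0.4647, -0.011, 0.0398]
tcp_rot: [0.0, 0.991, -0.13, -0.0]
wrist_force: [0.0, -0.3, -0.1]
gripper_width: -0.0004
```

```bash
python3 - <<'E'
from h import *
push(0.32);tip()
E
```

```text
push-direction reaction [-1.   0.4 -0.   0.3] mean [ 0.13  0.06 -0.04 -0.02  0.02 -0.02]
t 15.85
pos [ 0.4649 -0.0112  0.0399] yaw -14.98 q [ 0.09  0.33 -0.18  2.14  0.09  0.68 -1.99] t 15.85
travel [-0.08 -0.35 -0.01] dr [-0.   -0.01  1.81]
blue [245, 286, 5, 5, 19] [0.4363 0.0184] r 0.1371 turn 0.265
```

Emit:
jog_arm([
  {"hand": 0, "travel": [-0.04, -0.15, 0], "dr": [0, 0, 0.8]},
  {"hand": 0, "travel": [-0.08, -0.3, 0], "dr": [0, 0, 1.7]},
  {"hand": 0, "travel": [-0.08, -0.3, 0], "dr": [0, 0, 1.7]},
])

```text
time_s: 16.3
eef_pos: [0.4649, -0.0079, 0.0399]
tcp_rot: [0.0, 0.989, -0.145, 0.0]
wrist_force: [-0.4, -0.3, 0.1]
gripper_width: -0.0004
```

```bash
python3 - <<'E'
from h import *
push(0.35);tip()
E
```

```text
push-direction reaction [-0.3 -0.4  0.1  0. ] mean [-0.01  0.16  0.23 -0.    0.01  0.01]
t 16.5
pos [ 0.4647 -0.008   0.0399] yaw -16.67 q [ 0.07  0.33 -0.17  2.14  0.09  0.68 -2.02] t 16.5
travel [-0.05 -0.35 -0.01] dr [0.   0.   1.83]
blue [243, 287, 5, 5, 19] [0.4374 0.022 ] r 0.137 turn 0.293
```

Emit:
jog_arm([
  {"hand": 0, "travel": [-0.03, -0.15, 0], "dr": [0, 0, 0.8]},
  {"hand": 0, "travel": [-0.05, -0.3, 0], "dr": [0, 0, 1.7]},
  {"hand": 0, "travel": [-0.05, -0.3, 0], "dr": [0, 0, 1.7]},
])

```text
time_s: 16.95
eef_pos: [0.4651, -0.0049, 0.0399]
tcp_rot: [0.0, 0.987, -0.16, -0.0]
wrist_force: [-0.6, 0.3, 0.5]
gripper_width: -0.0002
```

```bash
python3 - <<'E'
from h import *
push(0.38);tip()
E
```

```text
push-direction reaction [-0.   1.4 -0.2 -0.2] mean [-0.33 -0.14 -0.48  0.    0.01  0.  ]
t 17.15
pos [ 0.4653 -0.005   0.0399] yaw -18.38 q [ 0.06  0.33 -0.17  2.14  0.09  0.68 -2.05] t 17.15
travel [-0.07 -0.36 -0.01] dr [-0.   -0.01  1.85]
blue [241, 288, 5, 6, 21] [0.4386 0.0259] r 0.137 turn 0.323
```

Emit:
jog_arm([
  {"hand": 0, "travel": [-0.03, -0.15, 0], "dr": [0, 0, 0.8]},
  {"hand": 0, "travel": [-0.07, -0.3, 0], "dr": [0, 0, 1.7]},
  {"hand": 0, "travel": [-0.07, -0.3, 0], "dr": [0, 0, 1.7]},
])

```text
time_s: 17.6
eef_pos: [0.4654, -0.0025, 0.0399]
tcp_rot: [0.0, 0.985, -0.175, 0.0]
wrist_force: [0.8, -2.7, -0.4]
gripper_width: -0.0
```

```bash
python3 - <<'E'
from h import *
push(0.41);tip()
E
```

```text
push-direction reaction [2.1 2.  2.4 2.8] mean [-0.06 -2.44 -0.24 -0.46 -0.02 -0.01]
t 17.8
pos [ 0.4655 -0.0024  0.0399] yaw -20.09 q [ 0.05  0.33 -0.16  2.14  0.08  0.68 -2.09] t 17.8
travel [-0.08 -0.41 -0.01] dr [ 0.03 -0.01  1.85]
blue [239, 289, 6, 6, 19] [0.4395 0.029 ] r 0.1371 turn 0.346
```

Reaction has risen to 2.4 N: the screw is home. Smaller steps from here.

Emit:
jog_arm([
  {"hand": 0, "travel": [0, -0.1, 0], "dr": [0, 0, 0.6]},
  {"hand": 0, "travel": [0, -0.2, 0], "dr": [0, 0, 1.1]},
  {"hand": 0, "travel": [0, -0.2, 0], "dr": [0, 0, 1.1]},
])

```text
time_s: 18.25
eef_pos: [0.4656, -0.0007, 0.0397]
tcp_rot: [0.001, 0.983, -0.184, -0.0]
wrist_force: [-1.5, -4.5, 0.2]
gripper_width: 0.0004
```

```bash
python3 - <<'E'
from h import *
push(0.41);tip()
E
```

```text
push-direction reaction [4.5 4.1 5.2 5.3] mean [-1.39 -4.57  0.32 -0.95  0.23  0.  ]
t 18.45
pos [ 0.4657 -0.0005  0.0397] yaw -21.19 q [ 0.05  0.33 -0.16  2.14  0.08  0.68 -2.11] t 18.45
travel [-0.04 -0.23 -0.03] dr [0.05 0.03 0.75]
blue [238, 290, 5, 6, 22] [0.4404 0.0312] r 0.137 turn 0.363
```

Emit:
jog_arm([
  {"hand": 0, "travel": [0, -0.07, 0], "dr": [0, 0, 0.3]},
  {"hand": 0, "travel": [0, -0.15, 0], "dr": [0, 0, 0.6]},
  {"hand": 0, "travel": [0, -0.15, 0], "dr": [0, 0, 0.6]},
])

```text
time_s: 18.9
eef_pos: [0.4659, 0.0007, 0.0396]
tcp_rot: [0.001, 0.982, -0.189, -0.001]
wrist_force: [-2.6, -5.9, -0.2]
gripper_width: -0.0001
```

```bash
python3 - <<'E'
from h import *
push(0.43);tip()
E
```

```text
push-direction reaction [6.  6.5 6.  5.5] mean [-2.02 -5.66  0.79 -1.19  0.41  0.  ]
t 19.1
pos [0.4659 0.0006 0.0397] yaw -21.8 q [ 0.04  0.33 -0.16  2.14  0.08  0.68 -2.12] t 19.1
travel [-0.06 -0.31 -0.03] dr [0.08 0.06 1.29]
blue [237, 291, 6, 5, 21] [0.4406 0.0325] r 0.1372 turn 0.373
```

Emit:
jog_arm([
  {"hand": 0, "travel": [0, -0.05, 0], "dr": [0, 0, 0.3]},
  {"hand": 0, "travel": [0, -0.1, 0], "dr": [0, 0, 0.5]},
  {"hand": 0, "travel": [0, -0.1, 0], "dr": [0, 0, 0.5]},
])

```text
time_s: 19.55
eef_pos: [0.4661, 0.0017, 0.0396]
tcp_rot: [0.001, 0.981, -0.193, -0.001]
wrist_force: [-2.1, -5.9, 0.6]
gripper_width: 0.0001
```

```bash
python3 - <<'E'
from h import *
push(0.43);tip()
E
```

```text
push-direction reaction [6.6 6.1 6.1 5.4] mean [-2.33 -5.58  0.36 -1.14  0.46  0.03]
t 19.75
pos [0.4661 0.0017 0.0396] yaw -22.29 q [ 0.04  0.33 -0.15  2.14  0.08  0.68 -2.13] t 19.75
travel [-0.04 -0.21 -0.04] dr [0.08 0.08 0.8 ]
blue [237, 291, 5, 5, 20] [0.4411 0.0341] r 0.1373 turn 0.385
```

Emit:
jog_arm([
  {"hand": 0, "travel": [0, -0.07, 0], "dr": [0, 0, 0.3]},
  {"hand": 0, "travel": [-0.01, -0.15, 0], "dr": [0, 0, 0.7]},
  {"hand": 0, "travel": [-0.01, -0.15, 0], "dr": [0, 0, 0.7]},
])

```text
time_s: 20.2
eef_pos: [0.4664, 0.0033, 0.0396]
tcp_rot: [0.001, 0.98, -0.199, -0.001]
wrist_force: [-3.1, -5.6, -0.3]
gripper_width: -0.0
```

```bash
python3 - <<'E'
from h import *
push(0.43);tip()
E
```

```text
push-direction reaction [5.6 5.1 5.1 4.4] mean [-2.41 -4.46  0.34 -1.02  0.51  0.02]
t 20.4
pos [0.4664 0.0033 0.0396] yaw -22.99 q [ 0.03  0.33 -0.15  2.14  0.08  0.68 -2.15] t 20.4
travel [-0.01 -0.05 -0.04] dr [0.08 0.11 0.1 ]
blue [235, 292, 6, 5, 21] [0.4421 0.0363] r 0.1373 turn 0.403
```

The click is felt: peak about 6.1 N, now 5.0 N and falling. A little more makes sure of the bend (estimated 0.04 rad now; limit 0.15).

Emit:
jog_arm([
  {"hand": 0, "travel": [0, -0.08, 0], "dr": [0, 0, 0.3]},
  {"hand": 0, "travel": [0, -0.16, 0], "dr": [0, 0, 0.7]},
  {"hand": 0, "travel": [0, -0.16, 0], "dr": [0, 0, 0.7]},
])

```text
time_s: 20.85
eef_pos: [0.4668, 0.005, 0.0395]
tcp_rot: [0.0, 0.979, -0.205, -0.001]
wrist_force: [-3.2, -4.9, 0.9]
gripper_width: -0.0003
```

```bash
python3 - <<'E'
from h import *
push(0.43);tip()
E
```

```text
push-direction reaction [4.  5.2 4.8 5.1] mean [-2.93 -3.93  0.45 -0.89  0.58 -0.02]
t 21.05
pos [0.4668 0.005  0.0395] yaw -23.69 q [ 0.03  0.33 -0.15  2.14  0.08  0.68 -2.16] t 21.05
travel [ 0.03  0.13 -0.05] dr [ 0.08  0.14 -0.6 ]
blue [234, 293, 6, 5, 23] [0.4433 0.0392] r 0.1373 turn 0.425
```

Emit:
jog_arm([
  {"hand": 0, "travel": [0, -0.05, 0], "dr": [0, 0, 0.2]},
  {"hand": 0, "travel": [0, -0.1, 0], "dr": [0, 0, 0.4]},
  {"hand": 0, "travel": [0, -0.1, 0], "dr": [0, 0, 0.4]},
])

```text
time_s: 21.5
eef_pos: [0.4671, 0.0062, 0.0395]
tcp_rot: [0.0, 0.978, -0.209, -0.001]
wrist_force: [-3.1, -3.6, 1.1]
gripper_width: -0.0003
```

```bash
python3 - <<'E'
from h import *
push(0.43);tip()
E
```

```text
push-direction reaction [5.  3.7 5.2 4.4] mean [-3.32 -3.53  0.67 -0.74  0.78 -0.  ]
t 21.7
pos [0.4672 0.0061 0.0395] yaw -24.07 q [ 0.02  0.33 -0.15  2.14  0.08  0.68 -2.17] t 21.7
travel [ 0.04  0.24 -0.05] dr [ 0.07  0.14 -0.98]
blue [233, 293, 6, 6, 25] [0.4443 0.0412] r 0.1372 turn 0.442
```

Tip tracking puts the bend at about 0.08 rad and force is at 73 % of peak. I ease off.

Emit:
jog_arm([
  {"hand": 0, "travel": [0, 0.15, 0], "dr": [0, 0, 0]},
  {"hand": 0, "travel": [0, 0.3, 0], "dr": [0, 0, 0]},
  {"hand": 0, "travel": [0, 0.5, 0], "dr": [0, 0, 0]},
  {"hand": 0, "travel": [0, 0.7, 0], "dr": [0, 0, 0]},
  {"hand": 0, "travel": [0, 0.9, 0], "dr": [0, 0, 0]},
  {"hand": 0, "travel": [0, 1.2, 0], "dr": [0, 0, 0]},
  {"hand": 0, "travel": [0, 1.7, 0], "dr": [0, 0, 0]},
  {"hand": 0, "travel": [0, 2.2, 0], "dr": [0, 0, 0]},
])

```text
time_s: 22.65
eef_pos: [0.4607, -0.0136, 0.0403]
tcp_rot: [-0.001, 0.978, -0.208, 0.001]
wrist_force: [-0.5, -0.2, -0.9]
gripper_width: 0.0
```

Emit:
jog_arm([
  {"hand": 0, "travel": [0, 0, -2], "dr": [0, 0, 0]},
  {"hand": 0, "travel": [0, 0, -6], "dr": [0, 0, 0]},
  {"hand": 0, "travel": [0, 0, -10], "dr": [0, 0, 0]},
  {"hand": 0, "travel": [0, 5, -14], "dr": [0, 0, 0]},
  {"hand": 0, "travel": [0, 10, -14], "dr": [0, 0, 0]},
  {"hand": 0, "travel": [0, 15, -14], "dr": [0, 0, 0]},
  {"hand": 0, "travel": [0, 15, -14], "dr": [0, 0, 0]},
  {"hand": 0, "travel": [0, 15, -14], "dr": [0, 0, 0]},
])

```text
time_s: 23.45
eef_pos: [0.3978, -0.1529, 0.1802]
tcp_rot: [0.0, 0.977, -0.211, 0.001]
wrist_force: [0.9, 0.5, -0.2]
gripper_width: -0.0002
```

```bash
python3 - <<'E'
from h import *
push(0.4);tip()
S=np.mean([capture("scene") for _ in range(4)],0);T=np.mean([capture("top") for _ in range(4)],0)
np.save("S3.npy",S);np.save("T3.npy",T)
f=lambda i:cv2.resize(np.clip(i[:,:,::-1],0,255).astype(np.uint8),(400,400),interpolation=cv2.INTER_CUBIC)
cv2.imwrite("pics/k.png",np.hstack([f(S[195:315,165:285]),f(T[140:250,170:280])]))
E
```

```text
push-direction reaction [ 0.2 -0.7 -0.7 -0.7] mean [ 0.29  0.42 -0.06  0.04 -0.01 -0.02]
t 23.65
pos [ 0.3993 -0.1493  0.1797] yaw -23.9 q [ 0.28  0.05 -0.02  2.1   0.    0.99 -1.73] t 23.65
travel [  0.03 -16.41  13.98] dr [-0.03  0.   -2.52]
blue [240, 288, 7, 6, 29] [0.439  0.0259] r 0.1366 turn 0.323
```

View pics/k.png

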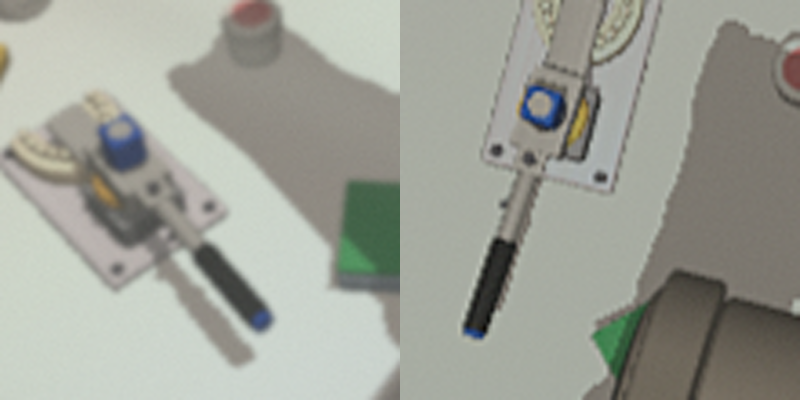

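Left and top views: wrench seated on the disc, boss, pin and handle in one line, tip at about px (242,290) in the scene view; the arm is well away. A last numeric check, then I hand in.

```bash
python3 - <<'E'
from h import *
def cen(w):
    y,x=np.nonzero(w>0);ww=w[y,x];return np.array([(x*ww).sum(),(y*ww).sum()])/ww.sum()
for nm,b in(("top",(196,155,222,182)),("scene",(190,222,215,250))):
    for k in(2,3):
        I=np.load(nm[0].upper()+f"{k}.npy");x0,y0,x1,y1=b;w=np.zeros(I.shape[:2]);c=I[y0:y1,x0:x1].transpose(2,0,1);w[y0:y1,x0:x1]=c[2]-c[0]>25
        print(nm,k,cen(w).round(1),at(nm,cen(w),.083 if nm=="top" else .073).round(4))
T=np.load("T3.npy")
x0,y0,x1,y1=186,200,216,236;w=T[y0:y1,x0:x1].sum(2)<200;ys,xs=np.nonzero(w)
pts=np.array([at("top",(x0+xs[ys==y].mean(),y0+y),.056) for y in np.unique(ys)]);f=np.polyfit(pts[:,0],pts[:,1],1)
print("grip axis rad",np.arctan(f[0]),"passes axis at y",np.polyval(f,.569))
for n in("jar_pink","sponge","arch_cast"):
  for c in("scene","top"):
    r=regions_of(c,n);print(n,c,[(round(x["p"],2),np.round(x["box"],1).tolist()) for x in r[:1]])
finish_job()
E
```

```text
top 2 [209.6 169.9] [ 0.5651 -0.0197  0.083 ]
top 3 [209.1 169. ] [ 0.5671 -0.0186  0.083 ]
scene 2 [200.4 237.7] [ 0.5661 -0.0128  0.073 ]
scene 3 [202.  237.9] [ 0.5631 -0.0139  0.073 ]
grip axis rad -0.29683488751785664 passes axis at y -0.015796911100018268
jar_pink scene [(0.57, [240.2, 206.2, 19.5, 21.6])]
jar_pink top [(0.74, [281.4, 161.2, 21.8, 18.5])]
sponge scene [(0.58, [278.4, 265.6, 23.5, 34.3])]
sponge top [(0.62, [229.3, 234.2, 19.2, 15.6])]
arch_cast scene []
arch_cast top [(0.6, [369.1, 168.1, 20.9, 21.1])]
the job is handed in; nothing more can be done
```

I fitted the wrench on the screw, pushed the handle clockwise until it clicked, eased off and handed the job in at about 24 s of the 72 s. I got no verdict, so the checks below are my only evidence.

**Push:** the screw turned freely until the wrench had gone about 0.34 rad, then went tight. The force at the grip peaked at about 6.1 N and fell to about 4.6 N (75 %) before I stopped. From tip tracking and the force drop I put the bend at about 0.08 rad. That is an estimate; I did not measure the bend directly.

**Last checks:**
- **Handle:** it sprang back. The grip's axis runs through the screw axis to within a millimetre, which fits a straight handle.
- **Seating:** the boss moved only 2–3 mm in either camera between fitting and the end, which is about the cameras' accuracy. The wrench still looks fully seated.
- **Screw:** I did not see the bar end itself, which the wrench covers. With the screw's stated free turn of at least 0.2 rad, it must have moved about 3 mm.
- **Robot:** the gripper ended 14 cm above the work and touched nothing.

**Bystanders:** the jar and sponge show where they were in the scene view.
- **Sponge:** the top view of it differs only because the arm covers part of it.
- **Loose cast:** the network missed it in the last scene picture. In the top view its box is about 3 px (roughly 6 mm) from the start. I never worked near it, so I take that as detector noise.

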